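# Make up two jewellery class kits

## Task

Make up two class kits from the stock standing in the middle of the bench, one thing to a pocket, each set down (not dropped) upright on the pocket's floor. The long three-pocket tray gets the stepped steel mandrel in its middle pocket, with the slim tall wire spool and the wooden dapping block in the two end pockets, either way round; the short two-pocket tray gets the broad low wire spool and the squat bead jar, either way round. Leave the slim tall bead jar where it stands.

Things in the scene. Friction and masses are not known exactly. Their poses are not given: they have to be found in the camera images.
- long_tray: Long wooden kit tray with grey felt floors, fixed to the bench, with THREE equal pockets in a row. 252 mm (its x) by 92 mm (its y); walls and dividers 6 mm thick, their tops 14 mm above the bench; pocket floors 4 mm above the bench. Origin at the centre of its underside; pockets are 76 mm (x) by 80 mm (y), centred at x = -82, 0 and +82 mm, y = 0. Yaw within about 0.3 rad of the world's, and it may stand left or right of the stock.
- short_tray: Short wooden kit tray like the long one, fixed to the bench, with TWO pockets in a row. 170 mm (its x) by 92 mm (its y); same walls, floor and pocket size; pockets centred at x = -41 and +41 mm, y = 0 from the origin at the centre of its underside.
- slim_spool: Slim tall spool of copper wire with white end discs: a cylinder 40 mm in diameter, 72 mm high. Stands upright; origin at the centre of its underside, z up. About 0.16 kg.
- broad_spool: Broad low spool of copper wire with white end discs: a cylinder 56 mm in diameter, 52 mm high. Stands upright; origin at the centre of its underside, z up. About 0.22 kg.
- mandrel: Stepped steel ring mandrel, round, 82 mm high: foot 52 mm in diameter up to 16 mm, then 32 mm in diameter from 16 to 52 mm height (the place to grip), 24 mm in diameter to 68 mm, 16 mm in diameter to the top. Stands upright; origin at the centre of its underside, z up. About 0.45 kg.
- dapping_block: Wooden dapping block with round dimples in its top and sides, 42 x 42 mm and 50 mm high, faces square to its x and y. Stands upright; origin at the centre of its underside, z up. About 0.09 kg; any yaw.
- squat_jar: Squat clear jar of turquoise beads with an aluminium lid, 52 mm in diameter, 48 mm high, straight-sided. Stands upright; origin at the centre of its underside, z up. About 0.13 kg.
- slim_jar: Slim tall clear jar of turquoise beads with an aluminium lid, 36 mm in diameter, 70 mm high; belongs to no kit and stays in the stock. Stands upright; origin at the centre of its underside, z up. 
Things that resemble listed ones, but are neither listed nor needed, are in the scene too. Leave any purple look-alike of the dapping_block alone.

How it is judged:
By the outcome, as a careful person would: the job done as asked, in the order asked, and still so for the second after the job is handed in, with the robot touching nothing.
It also fails if it takes over 109 s, if anything falls off the work surface, if the arm or the gripper's body presses on something with over 40 N, if the wrist force passes 120 N, or if a joint passes its speed limit or range.

## Robot

A 7-joint arm with a two-finger parallel gripper is mounted at the origin on the work surface. World frame = base frame: x ahead of the robot, y to its left, z up, the work surface at z = 0. Lengths are in mm, angles in rad, forces in N, time in s.
With the tool pointing down it reaches from about 425 to 875 mm from the base axis. Payload 4.7 kg.
Tool frame: the origin (TCP) lies at the very end of the fingers, on their centre line; the grasp point (between the pads) lies 19 mm behind it; z points along the fingers, y is the line along which they close (so a half turn about z gives the same grasp; the last joint's range is limited). The gripper opens to 87 mm and grips with 3 to 60 N. Pads are 19 mm wide; open, the fingers measure 117 mm over their backs; the gripper's body (75 mm by 190 mm) begins 51 mm behind the grasp point.
Start: joints at [1.257, 0.321, -0.07, 1.45, 0.023, 1.371, -0.057], TCP at [209.255, -615.417, 222.587] pointing down, gripper open.
Joint ranges: [-2.86, 2.86], [-0.3, 2.09], [-1.38, 1.24], [0.06, 2.45], [-1.56, 4.7], [0.09, 2.05], [-2.69, 2.69]. Speed limits (rad/s): [2.57, 2.57, 3.14, 3.14, 3.14, 3.14, 3.14].

## Interface

Orientations are given as [roll, pitch, yaw] about the fixed x, y, z axes, in that order (R = Rz(yaw) Ry(pitch) Rx(roll)).
In Python, from station import r gives the robot as it stands.
- The arm moves only by the shell command python3 -m handwheel 'ROWS' [FORCE]. ROWS is JSON, a list that holds one entry, the list of rows, each a list of 7 numbers: the finger opening in m, from 0 to 0.087, then the shift along the tool's x, y, z in m, then the turn, a rotation vector about the tool's x, y, z in degrees. A call has 1 to 20 rows; each row shifts and turns the commanded pose from where the row before left it, along the tool's axes as they then stand; what a row does not reach is not made up. A row lasts 1/10 s, in which the tool goes at most 50 mm and 8.59 degrees, less where a joint would pass 70% of its speed; a pose out of reach is approached as far as the arm can. A call is refused whole if a number of a shift passes 0.05 or a number of a turn 8.59, either way. A call with a gripper value outside its range is refused whole. The fingers move at their own pace and stop on an object; FORCE is the grip in N (left out, the last holds). Time passes only in rows, so rows that do not move let the fingers close. It gives the time, the measured TCP pose, the force, the opening and the grip force at its end, in the units of the state.
- r.observe(): the state, without advancing time (a new reading comes with each control period).
- r.get_image(name): name is "scene" or "top" or "wrist"; returns a dict with "image" (420x560x3 uint8, red, green, blue), "fx", "fy", "cx", "cy" (pixels), "rvec" (rotation vector, rad) and "tvec" (3), from world to camera coordinates, as OpenCV has them. Camera axes: x right, y down, z forward; pixel columns grow to the right and rows downward; lengths in mm; the calibration is good to about 2 mm. A picture is of the moment at which its call begins. There is no depth.
- r.finish_job(): hands the job in; it is judged then, once.
The state is a dict: "clock": time; "joint_pos": joint angles; "dq": joint speeds; "effort": joint torques, N m; "tool_pos": TCP position; "tool_rot": TCP orientation; "force": force on the tool from outside, world axes, zero at the start; "ft_torque": the same for the moment, N m; "opening": opening from 0.0 (shut) to 1.0 (fully open); "finger_force": force on a finger pad.
Only numpy, scipy, OpenCV 4.12 (cv2) and the standard library are available. Lean on these libraries where they do the work, as an engineer would, in place of code of your own. Each camera call takes 0.05 s, during which the arm holds its last target. There are 200 camera calls.

## Working session

There is one attempt and no reset: what is moved stays moved. The work goes in short steps, Python scripts to look and compute and a shell command to move; the robot and the scene stay as the last step left them, time stands still between calls to the robot, and variables do not carry over. Pictures are saved under pics/ and viewed, at most 14 in all, crops included, and the job is handed in when it is done.

```bash
mkdir -p pics; ls
python3 - <<'E'
from station import r
import cv2,json
s=r.observe();print(s)
for n in("scene","top"):
    d=r.get_image(n);cv2.imwrite(f"pics/{n}0.png",d["image"][:,:,::-1]);print(n,d["fx"],d["cx"],d["cy"],d["rvec"],d["tvec"])
E
```

```text
pics
{'clock': 0.0, 'joint_pos': array([ 1.25711772,  0.32181424, -0.07010795,  1.45166945,  0.02265426,
        1.37081614, -0.05688873]), 'dq': array([ 1.35021430e-03, -1.03666418e-03, -7.76464565e-04,  1.17319739e-03,
        3.21421839e-05, -9.56869629e-04, -1.10892450e-03]), 'effort': array([ 6.91425498e-05, -4.91288996e+01, -4.04010275e-01, -3.12523842e+01,
       -6.40095212e-02,  4.38728440e-02,  1.78570608e-04]), 'tool_pos': array([ 209.02914501, -614.88323069,  221.47020159]), 'tool_rot': array([-3.13967816e+00,  1.45134543e-04,  3.27853323e-01]), 'force': array([ 0.84323839, -0.22512714, -0.1226256 ]), 'ft_torque': array([0.00927415, 0.04178506, 0.01292472]), 'finger_force': 0.0, 'opening': 1.0006408973839183}
scene 431.7316866919423 281.0975372513 202.8220785505985 [ 2.2572974   1.25083841 -0.39224801] [-352.22227938 -417.4284347  1369.83983901]
top 379.91471461201286 275.7160417791739 204.98909849061766 [ 2.11299017 -2.16284911  0.16023876] [ 26.11677389 626.87535611 673.52041894]
```

View pics/scene0.png

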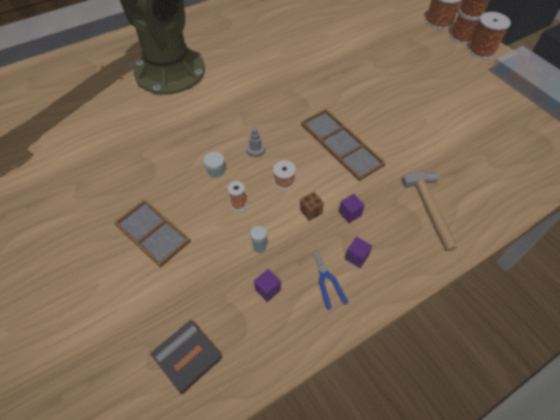

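View pics/top0.png

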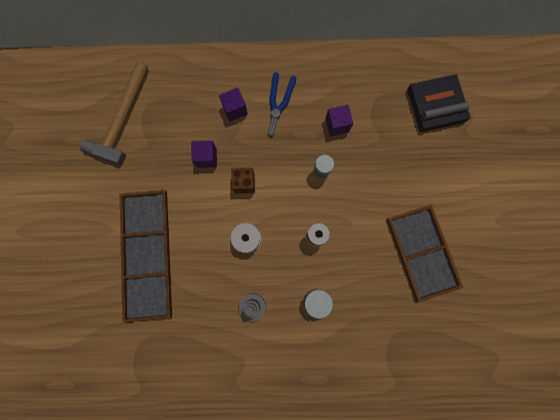

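The top view is oriented x up, y left. These could be mistaken for one another:
- **Slim spool:** (319,234), against the broad spool at (246,239).
- **Squat jar:** (319,304), against the slim jar at (324,164).
- **Mandrel:** (252,307), nothing similar.
- **Dapping block:** brown at (243,180), against purple look-alikes at (233,104), (203,153) and (339,120).
- **Trays:** long at (145,255), short at (424,252).

The scene view also shows extra spools off the bench at (465,25).

```bash
cat > h.py <<'E'
import cv2,numpy as np
from station import r
from scipy.spatial.transform import Rotation as R
def ray(d,px,z):
    M=cv2.Rodrigues(np.array(d["rvec"],float))[0];t=np.array(d["tvec"],float)
    C=-M.T@t
    px=np.atleast_2d(np.array(px,float))
    v=np.c_[(px[:,0]-d["cx"])/d["fx"],(px[:,1]-d["cy"])/d["fy"],np.ones(len(px))]@M
    return C[:2]+v[:,:2]*((z-C[2])/v[:,2])[:,None]
def go(x,y,z,yaw):
    s=r.observe();p=s["tool_pos"];q=R.from_euler("xyz",s["tool_rot"])
    g=R.from_euler("xyz",[np.pi,0,yaw])
    print("at",p.round(1),s["tool_rot"].round(3),"t",s["clock"])
    print("tool shift mm",q.inv().apply(np.array([x,y,z])-p).round(1),"in goal axes",g.inv().apply(np.array([x,y,z])-p).round(1),"turn deg",np.degrees((q.inv()*g).as_rotvec()).round(1))
E
python3 - <<'E'
from h import *
d=r.get_image("top");im=d["image"]
hsv=cv2.cvtColor(im,cv2.COLOR_RGB2HSV)
m=((hsv[...,1]<75)&(hsv[...,2]>50)).astype(np.uint8)*255
m[:60]=0
c,_=cv2.findContours(m,cv2.RETR_EXTERNAL,cv2.CHAIN_APPROX_NONE)
for k in c:
    if cv2.contourArea(k)<150: continue
    (u,v),(w,h),a=cv2.minAreaRect(k)
    print("px",round(u),round(v),"wh",round(w),round(h),round(a), "floor",ray(d,(u,v),4).round(),"z50",ray(d,(u,v),50).round(),"z72",ray(d,(u,v),72).round())
print("block px top",ray(d,(243,178),50))
cv2.imwrite("pics/crop0.png",cv2.resize(im[90:330,180:400][...,::-1],None,fx=2.5,fy=2.5,interpolation=cv2.INTER_CUBIC))
E
```

```text
px 252 307 wh 26 27 45 floor [[436.  63.]] z50 [[440.  59.]] z72 [[443.  58.]]
px 318 304 wh 29 28 45 floor [[439. -66.]] z50 [[444. -61.]] z72 [[446. -59.]]
px 146 297 wh 40 40 88 floor [[459. 269.]] z50 [[463. 253.]] z72 [[464. 246.]]
px 431 273 wh 40 38 70 floor [[ 493. -289.]] z50 [[ 494. -271.]] z72 [[ 495. -263.]]
px 145 255 wh 39 39 86 floor [[541. 274.]] z50 [[539. 258.]] z72 [[539. 250.]]
px 318 235 wh 21 23 45 floor [[573. -70.]] z50 [[569. -66.]] z72 [[568. -63.]]
px 245 238 wh 29 30 90 floor [[570.  74.]] z50 [[567.  70.]] z72 [[565.  69.]]
px 416 233 wh 39 38 72 floor [[ 572. -266.]] z50 [[ 569. -250.]] z72 [[ 567. -242.]]
px 143 213 wh 36 40 85 floor [[623. 279.]] z50 [[617. 263.]] z72 [[614. 255.]]
px 325 164 wh 18 18 45 floor [[718. -90.]] z50 [[706. -84.]] z72 [[700. -82.]]
px 100 150 wh 43 13 18 floor [[758. 373.]] z50 [[744. 351.]] z72 [[737. 341.]]
px 447 109 wh 7 44 77 floor [[ 830. -352.]] z50 [[ 811. -330.]] z72 [[ 801. -319.]]
block px top [[681.08704773  73.11760794]]
```

View pics/crop0.png

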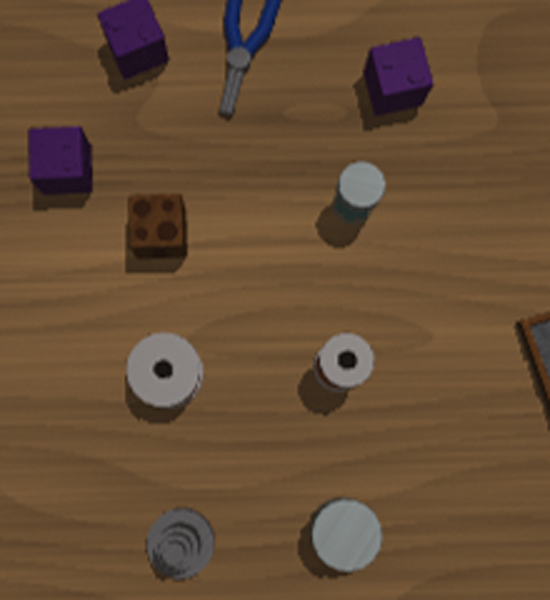

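The crop confirms the choices. The brown block with dimples at crop (156,223), broad spool (165,370), slim spool (346,360), mandrel (180,543) and squat jar (346,535) are wanted; the slim jar (361,185) and purple cubes stay. I'll work at yaw 0 and start with the mandrel at (437,63).

```bash
python3 -m handwheel '[[[0.087,0.045,-0.02,0,0,0,6.2],[0.087,0.045,-0.02,0,0,0,6.2],[0.087,0.045,-0.02,0,0,0,6.3],[0.087,0.03,-0.04,0,0,0,0],[0.087,0.03,-0.04,0,0,0,0],[0.087,0.02,-0.045,0,0,0,0],[0.087,0.01,-0.05,0,0,0,0],[0.087,0,-0.05,0,0,0,0],[0.087,0,-0.05,0,0,0,0],[0.087,0,-0.05,0,0,0,0],[0.087,0,-0.05,0,0,0,0],[0.087,0,-0.05,0,0,0,0],[0.087,0,-0.05,0,0,0,0],[0.087,0,-0.05,0,0,0,0],[0.087,0,-0.05,0,0,0,0]]]' 40; python3 -c "
from h import *
go(437,63,130,0)"
```

```text
clock: 1.65
tool_pos: [415.9, 48.3, 222.5]
tool_rot: [3.141, -0.001, 0.001]
force: [1.5, 1.0, 0.3]
opening: 0.996
finger_force: 0.0
at [415.9  48.3 222.5] [ 3.141e+00 -1.000e-03  1.000e-03] t 1.65
tool shift mm [ 21.1 -14.8  92.5] in goal axes [ 21.1 -14.7  92.5] turn deg [ 0.1 -0.   0.1]
```

```bash
python3 -m handwheel '[[[0.087,0.011,-0.007,0.02,0,0,0],[0.087,0.01,-0.008,0.03,0,0,0],[0.087,0,0,0.02,0,0,0],[0.087,0,0,0,0,0,0],[0.087,0,0,0,0,0,0]]]'; python3 -c "
from h import *
d=r.get_image('wrist');cv2.imwrite('pics/w1.png',d['image'][:,:,::-1])
go(437,63,22,0)
M=cv2.Rodrigues(np.array(d['rvec']))[0];t=np.array(d['tvec'])
for z in(0,16,82):
  p=M@np.array([437,63,z])+t;print(z,p[0]/p[2]*d['fx']+d['cx'],p[1]/p[2]*d['fy']+d['cy'])
"
```

```text
clock: 2.15
tool_pos: [437.3, 61.3, 152.7]
tool_rot: [-3.142, 0.001, 0.001]
force: [1.0, -0.2, 1.0]
opening: 1.001
finger_force: 0.0
at [437.9  61.3 153.4] [ 3.141e+00 -1.000e-03  1.000e-03] t 2.2
tool shift mm [ -1.   -1.8 131.4] in goal axes [ -0.9  -1.7 131.4] turn deg [ 0.  -0.1  0.1]
0 280.30664652892585 196.84456134265474
16 280.1404459972864 200.75112456996368
82 279.22787603154217 222.20118995397095
```

View pics/w1.png

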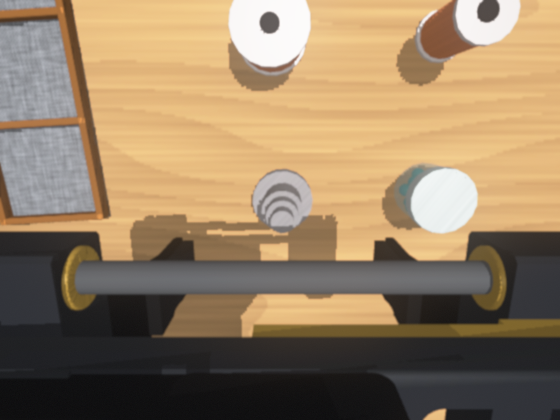

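The wrist view shows the mandrel foot centre at (282,199), where (280,201) was predicted, so the top-view measurements are good to about 2 mm. I'll grip it.

```bash
python3 -m handwheel '[[[0.087,0,0,0.04,0,0,0],[0.087,0,-0.001,0.04,0,0,0],[0.087,0,0,0.03,0,0,0],[0.087,0,0,0.015,0,0,0],[0.087,0,0,0.006,0,0,0],[0.02,0,0,0,0,0,0],[0.02,0,0,0,0,0,0],[0.02,0,0,0,0,0,0],[0.02,0,0,0,0,0,0],[0.02,0,0,0,0,0,0],[0.02,0,0,0,0,0,0],[0.02,0,0,0,0,0,0],[0.02,0,0,-0.002,0,0,0],[0.02,0,0,-0.005,0,0,0],[0.02,0,0,-0.015,0,0,0],[0.02,0,0,-0.02,0,0,0],[0.02,0,0,-0.02,0,0,0],[0.02,0,0,0,0,0,0]]]' 40; python3 -c "
from h import *
go(541,274,90,0)"
```

```text
clock: 4.0
tool_pos: [439.2, 62.6, 85.5]
tool_rot: [3.141, -0.004, 0.001]
force: [1.4, -0.2, -4.0]
opening: 0.358
finger_force: 40.0
at [439.2  62.6  85.5] [ 3.141e+00 -4.000e-03  1.000e-03] t 4.0
tool shift mm [ 102.1 -211.3   -4.1] in goal axes [ 101.8 -211.4   -4.5] turn deg [ 0.  -0.3  0.1]
```

```bash
python3 -m handwheel '[[[0.02,0.01,-0.02,0,0,0,0],[0.02,0.017,-0.035,0,0,0,0],[0.02,0.017,-0.035,0,0,0,0],[0.02,0.017,-0.035,0,0,0,0],[0.02,0.017,-0.035,0,0,0,0],[0.02,0.015,-0.031,0,0,0,0],[0.02,0.009,-0.02,0,0,0,0],[0.02,0,0,0.02,0,0,0],[0.02,0,0,0.015,0,0,0],[0.02,0,0,0.01,0,0,0],[0.02,0,0,0,0,0,0],[0.02,0,0,0,0,0,0]]]'; python3 -c "
from h import *
go(541,274,27,0)"
```

```text
clock: 5.2
tool_pos: [539.1, 272.7, 38.3]
tool_rot: [3.141, 0.0, 0.001]
force: [-0.2, -0.4, -5.3]
opening: 0.354
finger_force: 40.0
at [539.1 272.7  38.3] [3.141e+00 0.000e+00 1.000e-03] t 5.2
tool shift mm [ 1.9 -1.3 11.3] in goal axes [ 1.9 -1.3 11.3] turn deg [0. 0. 0.]
```

```bash
python3 -m handwheel '[[[0.02,0.002,-0.001,0.005,0,0,0],[0.02,0,0,0.003,0,0,0],[0.02,0,0,0.002,0,0,0],[0.02,0,0,0.001,0,0,0],[0.02,0,0,0,0,0,0],[0.02,0,0,0,0,0,0]]]'; python3 -c "
from h import *
go(541,274,27,0)"
```

```text
clock: 5.8
tool_pos: [541.2, 274.6, 27.6]
tool_rot: [3.142, -0.0, 0.001]
force: [0.5, -0.5, -4.4]
opening: 0.358
finger_force: 40.0
at [541.2 274.6  27.6] [ 3.142e+00 -0.000e+00  1.000e-03] t 5.8
tool shift mm [-0.2  0.6  0.6] in goal axes [-0.2  0.6  0.6] turn deg [ 0.  -0.   0.1]
```

```bash
for i in 1 2 3; do python3 -m handwheel '[[[0.02,0,0,0.0007,0,0,0],[0.02,0,0,0,0,0,0]]]' | egrep 'pos|force: \['; done
```

```text
tool_pos: [541.3, 274.7, 27.2]
force: [0.0, -0.8, -2.5]
tool_pos: [541.4, 274.8, 27.1]
force: [-1.9, -1.0, 3.8]
tool_pos: [541.4, 274.8, 27.1]
force: [-4.6, -2.8, 9.9]
```

```bash
python3 -m handwheel '[[[0.06,0,0,-0.001,0,0,0],[0.06,0,0,0,0,0,0],[0.06,0,0,0,0,0,0],[0.06,0,0,0,0,0,0],[0.06,0,0,-0.02,0,0,0],[0.06,0,0,-0.04,0,0,0],[0.06,0,0,-0.04,0,0,0],[0.087,0,0.01,-0.02,0,0,0],[0.087,0.007,0.047,0,0,0,0],[0.087,0.005,0.05,0,0,0,0],[0.087,0.005,0.05,0,0,0,0],[0.087,0.005,0.05,0,0,0,0],[0.087,0.005,0.05,0,0,0,0],[0.087,0,0.05,0,0,0,0],[0.087,0,0.03,0,0,0,0],[0.087,0,0,0,0,0,0],[0.087,0,0,0,0,0,0]]]' 25; python3 -c "
from h import *
go(568,-64,38,0)"
```

```text
clock: 8.1
tool_pos: [568.4, -61.9, 146.2]
tool_rot: [-3.141, 0.0, -0.0]
force: [0.2, 0.7, -0.3]
opening: 1.002
finger_force: 0.0
at [568.4 -61.9 146.2] [-3.141  0.    -0.   ] t 8.1
tool shift mm [ -0.4   2.2 108.2] in goal axes [ -0.4   2.1 108.2] turn deg [-0.  0. -0.]
```

```bash
python3 -m handwheel '[[[0.087,0,0.001,0.04,0,0,0],[0.087,0,0,0.04,0,0,0],[0.087,0,0,0.025,0,0,0],[0.087,0,0,0.012,0,0,0],[0.087,0,0,0.003,0,0,0],[0.025,0,0,0,0,0,0],[0.025,0,0,0,0,0,0],[0.025,0,0,0,0,0,0],[0.025,0,0,0,0,0,0],[0.025,0,0,0,0,0,0],[0.025,0,0,0,0,0,0]]]' 25;  python3 -m handwheel '[[[0.025,0,0,-0.002,0,0,0],[0.025,0,0,-0.01,0,0,0],[0.025,0,0,-0.03,0,0,0],[0.025,0,0,-0.04,0,0,0],[0.025,0,0,-0.04,0,0,0],[0.025,0,0,0,0,0,0]]]'; python3 -c "
from h import *
go(459,269,150,0)"
```

```text
clock: 9.2
tool_pos: [568.6, -62.6, 26.7]
tool_rot: [3.141, -0.0, 0.001]
force: [-0.4, -0.9, 0.1]
opening: 0.541
finger_force: 0.0
clock: 9.8
tool_pos: [572.6, -62.1, 155.1]
tool_rot: [3.14, -0.011, 0.002]
force: [0.8, 0.3, -1.3]
opening: 0.452
finger_force: 25.0
at [572.6 -62.1 155.1] [ 3.14e+00 -1.10e-02  2.00e-03] t 9.8
tool shift mm [-113.  -331.3    3.2] in goal axes [-113.6 -331.1    5.1] turn deg [ 0.1 -0.6  0.1]
```

```bash
python3 -m handwheel '[[[0.025,-0.01,-0.03,0,0,0,0],[0.025,-0.017,-0.047,0,0,0,0],[0.025,-0.017,-0.047,0,0,0,0],[0.025,-0.017,-0.047,0,0,0,0],[0.025,-0.017,-0.047,0,0,0,0],[0.025,-0.017,-0.047,0,0,0,0],[0.025,-0.014,-0.04,0,0,0,0],[0.025,-0.004,-0.026,0.03,0,0,0],[0.025,0,0,0.04,0,0,0],[0.025,0,0,0.025,0,0,0],[0.025,0,0,0,0,0,0],[0.025,0,0,0,0,0,0]]]'; python3 -c "
from h import *
go(459,269,50,0)
for n in('scene','top'):
  d=r.get_image(n);M=cv2.Rodrigues(np.array(d['rvec']))[0];p=M@np.array([459,269,40.])+np.array(d['tvec']);u=int(p[0]/p[2]*d['fx']+d['cx']);v=int(p[1]/p[2]*d['fy']+d['cy'])
  print(n,u,v)
  if n=='scene': cv2.imwrite('pics/s2.png',cv2.resize(d['image'][v-70:v+60,u-70:u+70,::-1],None,fx=4,fy=4,interpolation=2))
"
```

```text
clock: 11.0
tool_pos: [454.7, 268.5, 53.6]
tool_rot: [-3.141, 0.001, 0.002]
force: [0.2, -0.4, -0.9]
opening: 0.454
finger_force: 25.0
at [454.7 268.5  53.6] [-3.141e+00  1.000e-03  2.000e-03] t 11.0
tool shift mm [ 4.3 -0.5  3.6] in goal axes [ 4.3 -0.5  3.6] turn deg [-0.   0.1  0.1]
scene 324 116
top 139 298
```

View pics/s2.png

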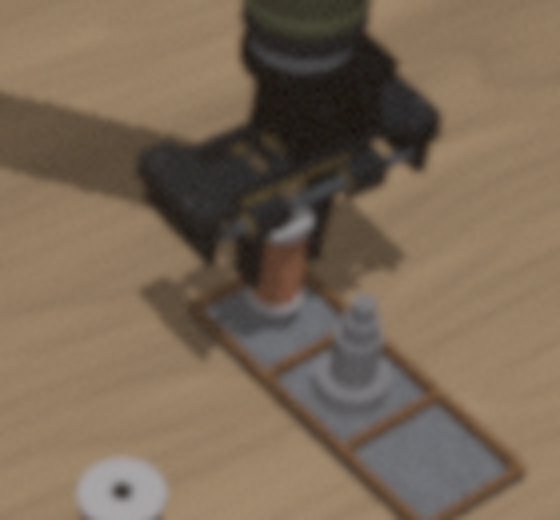

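The mandrel stands upright in the middle pocket, and the spool is held upright over the near pocket at crop (280,260). I'll lower it until it touches.

```bash
python3 -m handwheel '[[[0.025,0.004,0,0.008,0,0,0],[0.025,0,0,0.003,0,0,0],[0.025,0,0,0,0,0,0]]]' | egrep 'pos|force: \['; python3 -m handwheel '[[[0.025,0,0,0.0015,0,0,0],[0.025,0,0,0,0,0,0]]]' | egrep 'pos|force: \[';python3 -m handwheel '[[[0.025,0,0,0.0015,0,0,0],[0.025,0,0,0,0,0,0]]]' | egrep 'pos|force: \['
```

```text
tool_pos: [459.1, 268.0, 42.2]
force: [-0.9, 0.3, -1.9]
tool_pos: [458.9, 268.4, 40.9]
force: [0.1, 0.2, -2.1]
tool_pos: [458.9, 268.3, 39.3]
force: [0.2, 0.4, -2.2]
```

```bash
python3 -m handwheel '[[[0.025,0,0,0.0015,0,0,0],[0.025,0,0,0,0,0,0]]]' | egrep 'pos|force: \[';python3 -m handwheel '[[[0.025,0,0,0.0015,0,0,0],[0.025,0,0,0,0,0,0]]]' | egrep 'pos|force: \['
```

```text
tool_pos: [458.9, 268.3, 37.7]
force: [-0.4, -0.6, -1.6]
tool_pos: [458.9, 268.3, 36.2]
force: [-0.1, -0.9, -2.0]
```

```bash
for i in 1 2; do python3 -m handwheel '[[[0.025,0,0,0.0015,0,0,0],[0.025,0,0,0,0,0,0]]]' | egrep 'pos|force: \[';done
```

```text
tool_pos: [458.9, 268.3, 34.7]
force: [0.6, -0.4, -1.6]
tool_pos: [458.9, 268.3, 33.2]
force: [0.1, 0.2, -2.0]
```

```bash
for i in 1 2; do python3 -m handwheel '[[[0.025,0,0,0.001,0,0,0],[0.025,0,0,0,0,0,0]]]' | egrep 'pos|force: \[';done
```

```text
tool_pos: [459.0, 268.3, 32.3]
force: [-0.1, -0.2, -1.9]
tool_pos: [459.1, 268.4, 31.9]
force: [-1.1, -1.9, 3.6]
```

```bash
python3 -m handwheel '[[[0.06,0,0,0,0,0,0],[0.06,0,0,0,0,0,0],[0.06,0,0,0,0,0,0],[0.06,0,0,0,0,0,0],[0.06,0,0,-0.02,0,0,0],[0.06,0,0,-0.04,0,0,0],[0.06,0,0,-0.04,0,0,0],[0.087,0.01,0.02,-0.03,0,0,0],[0.087,0.04,0.035,0,0,0,0],[0.087,0.04,0.035,0,0,0,0],[0.087,0.04,0.035,0,0,0,0],[0.087,0.035,0.035,0,0,0,0],[0.087,0.03,0.034,0,0,0,0],[0.087,0,0,0,0,0,0],[0.087,0,0,0,0,0,0]]]' 25
python3 - <<'E'
from h import *
go(679,74,30,0)
d=r.get_image("wrist");im=d["image"]
hsv=cv2.cvtColor(im,cv2.COLOR_RGB2HSV)
cv2.imwrite("pics/w3.png",im[:,:,::-1])
M=cv2.Rodrigues(np.array(d['rvec']))[0]
p=M@np.array([679,74,50.])+np.array(d['tvec']);print(p[0]/p[2]*d['fx']+d['cx'],p[1]/p[2]*d['fy']+d['cy'])
E
```

```text
clock: 14.5
tool_pos: [647.6, 79.5, 160.5]
tool_rot: [-3.141, 0.001, -0.002]
force: [-0.1, 0.7, 1.1]
opening: 0.996
finger_force: 0.0
at [647.6  79.5 160.5] [-3.141e+00  1.000e-03 -2.000e-03] t 14.5
tool shift mm [ 31.6   5.5 130.5] in goal axes [ 31.4   5.5 130.5] turn deg [-0.   0.1 -0.1]
289.1828469373189 167.66191289770887
```

View pics/w3.png

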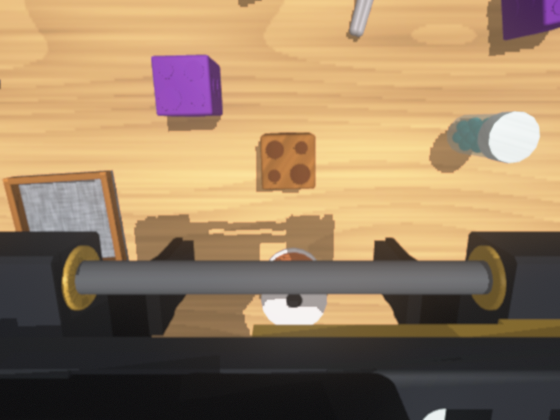

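The block's top face centre is at (289,161), square to the tool, so no turn is needed. The purple cube at (187,85) and slim jar at (512,137) are clear of the fingers. Target is about (682,74).

```bash
python3 -m handwheel '[[[0.087,0.017,0.003,0.04,0,0,0],[0.087,0.017,0.003,0.04,0,0,0],[0.087,0,0,0.035,0,0,0],[0.087,0,0,0.015,0,0,0],[0.087,0,0,0.008,0,0,0],[0.03,0,0,0,0,0,0],[0.03,0,0,0,0,0,0],[0.03,0,0,0,0,0,0],[0.03,0,0,0,0,0,0],[0.03,0,0,0,0,0,0],[0.03,0,0,0,0,0,0],[0.03,0,0,0,0,0,0],[0.03,0,0,0,0,0,0],[0.03,0,0,0,0,0,0]]]' 20
```

```text
clock: 15.95
tool_pos: [681.4, 75.0, 23.7]
tool_rot: [-3.142, -0.0, 0.001]
force: [-0.4, -0.5, 3.3]
opening: 0.484
finger_force: 20.0
```

```bash
python3 -m handwheel '[[[0.03,0,0,-0.003,0,0,0],[0.03,0,0,-0.02,0,0,0],[0.03,0,0,-0.035,0,0,0],[0.03,-0.005,-0.02,-0.02,0,0,0],[0.03,-0.013,-0.045,0,0,0,0],[0.03,-0.014,-0.05,0,0,0,0],[0.03,-0.014,-0.05,0,0,0,0],[0.03,-0.01,-0.032,0.015,0,0,0],[0.03,-0.002,-0.007,0.03,0,0,0],[0.03,0,0,0.017,0,0,0],[0.03,0,0,0,0,0,0],[0.03,0,0,0,0,0,0]]]'; python3 -c "
from h import *
go(623,279,27.5,0)"
```

```text
clock: 17.15
tool_pos: [624.6, 273.6, 39.3]
tool_rot: [3.141, 0.0, -0.001]
force: [-0.3, -0.3, -0.1]
opening: 0.481
finger_force: 20.0
at [624.6 273.6  39.3] [ 3.141e+00  0.000e+00 -1.000e-03] t 17.15
tool shift mm [-1.6 -5.4 11.8] in goal axes [-1.6 -5.4 11.8] turn deg [ 0.1  0.  -0. ]
```

```bash
python3 -m handwheel '[[[0.03,-0.001,-0.005,0,0,0,0],[0.03,0,0,0.006,0,0,0],[0.03,0,0,0.004,0,0,0],[0.03,0,0,0,0,0,0],[0.03,0,0,0,0,0,0]]]'|egrep 'pos|force: \['; for i in 1 2 3; do python3 -m handwheel '[[[0.03,0,0,0.0008,0,0,0],[0.03,0,0,0,0,0,0]]]' | egrep 'pos|force: \[';done
```

```text
tool_pos: [623.0, 279.9, 29.3]
force: [-0.1, 0.3, -0.4]
tool_pos: [623.0, 280.1, 28.6]
force: [0.1, -0.8, -0.7]
tool_pos: [622.9, 280.2, 27.7]
force: [-0.0, -0.2, -0.4]
tool_pos: [623.0, 280.2, 27.7]
force: [-2.1, -0.8, 3.7]
```

```bash
python3 -m handwheel '[[[0.065,0,0,0,0,0,0],[0.065,0,0,0,0,0,0],[0.065,0,0,0,0,0,0],[0.065,0,0,0,0,0,0],[0.065,0,0,-0.02,0,0,0],[0.065,0,0,-0.04,0,0,0],[0.065,0,0,-0.04,0,0,0],[0.087,0,0.02,-0.01,0,0,0],[0.087,-0.014,0.046,0,0,0,0],[0.087,-0.014,0.046,0,0,0,0],[0.087,-0.014,0.046,0,0,0,0],[0.087,-0.014,0.046,0,0,0,0],[0.087,0,0.006,0,0,0,0],[0.087,0,0,0,0,0,0],[0.087,0,0,0,0,0,0]]]' 30; python3 -c "
from h import *
go(567,70,22,0)"
```

```text
clock: 19.75
tool_pos: [567.5, 71.6, 137.3]
tool_rot: [-3.14, -0.001, 0.003]
force: [0.5, 1.0, 0.5]
opening: 0.996
finger_force: 0.0
at [567.5  71.6 137.3] [-3.14e+00 -1.00e-03  3.00e-03] t 19.75
tool shift mm [ -0.6   1.7 115.3] in goal axes [ -0.5   1.6 115.3] turn deg [-0.1 -0.   0.1]
```

```bash
python3 -m handwheel '[[[0.087,0,0.002,0.04,0,0,0],[0.087,0,0,0.04,0,0,0],[0.087,0,0,0.02,0,0,0],[0.087,0,0,0.01,0,0,0],[0.087,0,0,0.004,0,0,0],[0.04,0,0,0,0,0,0],[0.04,0,0,0,0,0,0],[0.04,0,0,0,0,0,0],[0.04,0,0,0,0,0,0],[0.04,0,0,0,0,0,0],[0.04,0,0,0,0,0,0],[0.04,0,0,0,0,0,0],[0.04,0,0,0,0,0,0]]]' 30; python3 -m handwheel '[[[0.04,0,0,-0.003,0,0,0],[0.04,0,0,-0.02,0,0,0],[0.04,0,0,-0.03,0,0,0],[0.04,0,0.02,-0.01,0,0,0],[0.04,0,0.045,0,0,0,0],[0.04,0,0.05,0,0,0,0],[0.04,0.002,0.05,0,0,0,0],[0.04,0.002,0.05,0,0,0,0],[0.04,0,0.05,0,0,0,0],[0.04,0,0.045,0,0,0,0],[0.04,0,0.02,0.015,0,0,0],[0.04,0,0.005,0.02,0,0,0],[0.04,0,0,0.015,0,0,0],[0.04,0,0,0,0,0,0],[0.04,0,0,0,0,0,0]]]'; python3 -c "
from h import *
go(572,-266,28,0)"
```

```text
clock: 21.05
tool_pos: [567.9, 68.8, 23.8]
tool_rot: [-3.141, -0.001, 0.002]
force: [-0.3, 1.7, 5.6]
opening: 0.632
finger_force: 30.0
clock: 22.55
tool_pos: [571.6, -265.4, 35.7]
tool_rot: [-3.141, 0.001, 0.003]
force: [0.2, -0.1, -0.1]
opening: 0.638
finger_force: 30.0
at [ 571.6 -265.4   35.7] [-3.141e+00  1.000e-03  3.000e-03] t 22.55
tool shift mm [0.4 0.7 7.7] in goal axes [0.4 0.6 7.7] turn deg [-0.1  0.1  0.2]
```

```bash
python3 -m handwheel '[[[0.04,0,0,0.002,0,0,0],[0.04,0,0,0,0,0,0]]]'|egrep 'pos|force: \['; python3 -m handwheel '[[[0.04,0,0,0.003,0,0,0],[0.04,0,0,0,0,0,0]]]'|egrep 'pos|force: \['; python3 -c "
from h import *
d=r.get_image('scene');M=cv2.Rodrigues(np.array(d['rvec']))[0];p=M@np.array([535,-270,30.])+np.array(d['tvec']);u=int(p[0]/p[2]*d['fx']+d['cx']);v=int(p[1]/p[2]*d['fy']+d['cy'])
cv2.imwrite('pics/s4.png',cv2.resize(d['image'][v-70:v+60,u-70:u+70,::-1],None,fx=4,fy=4,interpolation=2))"
```

```text
tool_pos: [572.4, -266.3, 34.9]
force: [-0.4, -0.5, -2.3]
tool_pos: [571.7, -266.7, 31.1]
force: [0.9, 0.6, -1.5]
```

View pics/s4.png

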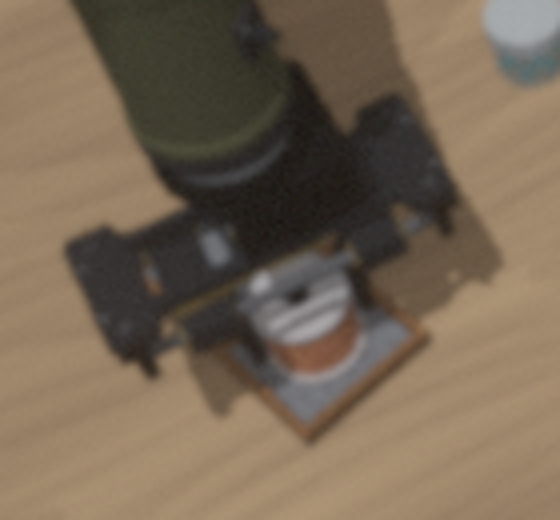

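The broad spool is level and centred in the far pocket at crop (310,330), held clear of the walls. Lowering the rest of the way.

```bash
for i in 1 2 3 4; do python3 -m handwheel '[[[0.04,0,0,0.001,0,0,0],[0.04,0,0,0,0,0,0]]]' | egrep 'pos|force: \[';done
```

```text
tool_pos: [571.7, -266.9, 30.0]
force: [0.5, 0.8, -3.4]
tool_pos: [571.6, -266.8, 28.9]
force: [-0.1, -0.8, -1.9]
tool_pos: [571.7, -266.8, 28.0]
force: [0.9, 0.1, -1.3]
tool_pos: [571.8, -266.9, 27.9]
force: [-2.0, 1.0, 4.0]
```

```bash
python3 -m handwheel '[[[0.075,0,0,0,0,0,0],[0.075,0,0,0,0,0,0],[0.075,0,0,0,0,0,0],[0.075,0,0,0,0,0,0],[0.075,0,0,-0.02,0,0,0],[0.075,0,0,-0.04,0,0,0],[0.075,0,0,-0.04,0,0,0],[0.087,-0.01,-0.02,-0.01,0,0,0],[0.087,-0.028,-0.045,0,0,0,0],[0.087,-0.028,-0.045,0,0,0,0],[0.087,-0.028,-0.045,0,0,0,0],[0.087,-0.028,-0.045,0,0,0,0],[0.087,-0.006,-0.006,0,0,0,0],[0.087,0,0,0,0,0,0],[0.087,0,0,0,0,0,0]]]' 20; python3 -c "
from h import *
go(444,-61,22,0)"
```

```text
clock: 25.3
tool_pos: [450.6, -72.4, 137.4]
tool_rot: [3.14, -0.001, 0.0]
force: [-0.1, 0.2, -0.9]
opening: 1.001
finger_force: 0.0
at [450.6 -72.4 137.4] [ 3.14e+00 -1.00e-03  0.00e+00] t 25.3
tool shift mm [ -6.7 -11.6 115.4] in goal axes [ -6.6 -11.4 115.4] turn deg [ 0.1 -0.1  0. ]
```

```bash
python3 -m handwheel '[[[0.087,-0.007,-0.012,0.01,0,0,0],[0.087,0,0,0.03,0,0,0],[0.087,0,0,0.04,0,0,0],[0.087,0,0,0.02,0,0,0],[0.087,0,0,0.01,0,0,0],[0.087,0,0,0.004,0,0,0],[0.035,0,0,0,0,0,0],[0.035,0,0,0,0,0,0],[0.035,0,0,0,0,0,0],[0.035,0,0,0,0,0,0],[0.035,0,0,0,0,0,0],[0.035,0,0,0,0,0,0],[0.035,0,0,0,0,0,0],[0.035,0,0,0,0,0,0]]]' 20; python3 -m handwheel '[[[0.035,0,0,-0.003,0,0,0],[0.035,0,0,-0.02,0,0,0],[0.035,0,0,-0.03,0,0,0],[0.035,0.003,0.02,-0.01,0,0,0],[0.035,0.01,0.045,0,0,0,0],[0.035,0.01,0.048,0,0,0,0],[0.035,0.01,0.048,0,0,0,0],[0.035,0.01,0.045,0,0,0,0],[0.035,0.006,0.02,0,0,0,0],[0.035,0,0.002,0,0,0,0],[0.035,0,0,0,0,0,0]]]'; python3 -c "
from h import *
go(493,-289,27,0)"
```

```text
clock: 26.7
tool_pos: [443.2, -59.8, 23.5]
tool_rot: [3.141, -0.001, 0.001]
force: [-1.1, -2.8, 5.2]
opening: 0.594
finger_force: 20.0
clock: 27.8
tool_pos: [491.7, -286.2, 85.2]
tool_rot: [-3.139, 0.001, 0.001]
force: [0.4, 0.6, -1.7]
opening: 0.591
finger_force: 20.0
at [ 491.7 -286.2   85.2] [-3.139e+00  1.000e-03  1.000e-03] t 27.8
tool shift mm [ 1.4  2.9 58.2] in goal axes [ 1.3  2.8 58.2] turn deg [-0.1  0.1  0.1]
```

```bash
python3 -m handwheel '[[[0.035,0.001,0.003,0.025,0,0,0],[0.035,0,0,0.02,0,0,0],[0.035,0,0,0.008,0,0,0],[0.035,0,0,0.002,0,0,0],[0.035,0,0,0,0,0,0]]]'|egrep 'pos|force: \['; for i in 1 2 ; do python3 -m handwheel '[[[0.035,0,0,0.001,0,0,0],[0.035,0,0,0,0,0,0]]]' | egrep 'pos|force: \[';done
```

```text
tool_pos: [493.5, -289.2, 31.5]
force: [0.9, -0.2, -2.1]
tool_pos: [493.7, -290.3, 30.9]
force: [0.6, -0.5, -1.3]
tool_pos: [493.1, -290.3, 29.3]
force: [0.6, -0.1, -2.4]
```

```bash
for i in 1 2 3; do python3 -m handwheel '[[[0.035,0,0,0.0008,0,0,0],[0.035,0,0,0,0,0,0]]]' | egrep 'pos|force: \[';done
```

```text
tool_pos: [493.0, -290.1, 28.1]
force: [0.9, 0.0, -1.4]
tool_pos: [493.2, -290.2, 27.6]
force: [-1.2, -0.0, 1.4]
tool_pos: [493.2, -290.2, 27.6]
force: [-2.2, 0.9, 6.5]
```

Contact. Releasing, then moving up and aside for a check.

```bash
python3 -m handwheel '[[[0.075,0,0,0,0,0,0],[0.075,0,0,0,0,0,0],[0.075,0,0,0,0,0,0],[0.075,0,0,0,0,0,0],[0.075,0,0,-0.02,0,0,0],[0.075,0,0,-0.04,0,0,0],[0.075,0,0,-0.04,0,0,0],[0.087,0,0.02,-0.04,0,0,0],[0.087,-0.02,0.045,-0.02,0,0,0],[0.087,-0.02,0.05,0,0,0,0],[0.087,-0.02,0.05,0,0,0,0],[0.087,-0.02,0.05,0,0,0,0],[0.087,-0.03,0.05,0,0,0,0],[0.087,-0.03,0.05,0,0,0,0],[0.087,0,0,0,0,0,0],[0.087,0,0,0,0,0,0]]]'
python3 - <<'E'
from h import *
a=r.get_image("scene")["image"];b=r.get_image("top")["image"]
cv2.imwrite("pics/end.png",np.vstack([cv2.resize(a[80:300,90:430],(530,343)),b[140:340,0:530][:, :]])[...,::-1])
E
```

```text
clock: 30.9
tool_pos: [365.9, -578.9, 184.5]
tool_rot: [-3.14, 0.0, -0.002]
force: [0.1, 0.7, -0.4]
opening: 0.997
finger_force: 0.0
```

View pics/end.png

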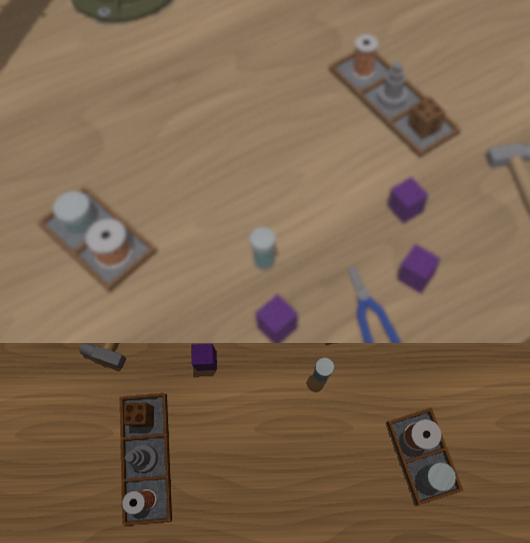

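All five items stand upright in their pockets. In the scene half of the picture, the long tray holds the spool (365,60), mandrel (395,90) and block (427,118). The short tray holds the jar (72,210) and broad spool (107,242). The slim jar (263,247) is untouched.

```bash
python3 -c "
from station import r
print(r.finish_job())"
```

```text
the job is handed in; nothing more can be done
None
```

I made up both kits with every item upright in its own pocket, left the slim bead jar where it stood, and handed the job in at about 31 s on the robot's clock.

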